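# Hang the specimen sleeve on the free drying post

### The job

Hang the washed plastic specimen sleeve on the drying post that is still empty: thread it over the post from above, the same end up as it stands now, let it down gently without dropping it until it stands flat on the base, and let go. Leave the brass ring on the other post, and do not push the loose steel ring about.

Things in the scene. Friction and masses are not known exactly. Their poses are not given: they have to be found in the camera images.
- sleeve: Cream-grey plastic pipe sleeve, an upright open tube on the bench: 56 mm outer diameter at both ends, slightly narrower waist, 62 mm tall, bore 44 mm clear right through, about 90 g. Origin: centre of its underside; z up along the tube. It stands in either of two spots, in front of the press or to its right, the steel ring in the other.
- free_post_foot (a point): The empty one of two equal fixed drying stands on the left, in either order, 110 mm or more apart: round grey base 100 mm across, 12 mm high, with a central upright steel bar 18 mm in diameter, 70 mm above the base (tip 82 mm above the bench, chamfered). The point lies on the bar's axis at the base's top face; z up. The brass ring lies on the other.
- brass_ring: Brass-coloured sample ring, 69 mm outer diameter, 20 mm high, lying on the base of the other drying stand round its post. Origin: centre of its underside. It stays there.
- steel_ring: Plain pale steel cutter ring, 68 mm outer diameter, 30 mm high, loose on the bench. Origin: centre of its underside. A bystander. Behind both spots stands the fixed press: a box 0.28 m high reaching from 0.08 m right to 0.21 m left of straight ahead, its front 0.58 m ahead of the robot base; keep the gripper in front of it when passing.
There are look-alikes about, which are no part of the job. What is shaped like the sleeve but turquoise is not meant.

How it is judged:
By the outcome, as a careful person would: the job done as asked, in the order asked, and still so for the second after the job is handed in, with the robot touching nothing.
It also fails if it takes over 40 s, if anything falls off the work surface, if the arm or the gripper's body presses on something with over 40 N, if the wrist force passes 120 N, or if a joint passes its speed limit or range.

### The arm

A 6-joint arm with a two-finger parallel gripper is mounted at the origin on a cart in front of the work surface, level with it; the furniture and walls round the work are solid. World frame = base frame: x ahead of the robot, y to its left, z up, the work surface at z = 0. Lengths are in mm, angles in rad, forces in N, time in s.
With the tool pointing down it reaches from about 350 to 725 mm from the base axis. Payload 4.3 kg.
Tool frame: the origin (TCP) lies midway between the tips of the shut fingers; the grasp point (between the pads) lies 19 mm behind it (bot.pinch_z is the distance from the TCP to the grasp point, in mm); z points along the fingers, y is the direction in which the jaws open and shut (so a half turn about z gives the same grasp; the last joint's range is limited). The gripper opens to 85 mm and grips with 20 to 120 N. Pads are 22 mm wide; open, the fingers measure 114 mm over their backs; the gripper's body (76 mm by 85 mm) begins 54 mm behind the grasp point. The pads swing forward as they close: fully open they stand 13 mm farther back than shut.
Start: joints at [-1.321, 0.377, 0.081, 1.274, 0, 1.46], TCP at [202.463, -538.215, 231.329] pointing down, gripper open.
Joint ranges: [-2.72, 2.72], [-0.84, 1.66], [-1.02, 1.22], [-1.77, 2.12], [-1.37, 1.28], [-3.14, 3.14]. Speed limits (rad/s): [2.57, 2.57, 3.14, 3.14, 3.14, 3.14].

### API

Orientations are given as [roll, pitch, yaw] about the fixed x, y, z axes, in that order (R = Rz(yaw) Ry(pitch) Rx(roll)).
In Python, from bench import bot gives the robot as it stands. The module is installed in compiled form; this text tells all that it offers.
- The arm moves only by the shell command python3 -m inch 'ROWS' [FORCE]. ROWS is JSON, a list that holds one entry, the list of rows, each a list of 7 numbers: the gripper command: -1 is shut, 1 is fully open, values between are in proportion, then the shift along the tool's x, y, z in mm, then the turn, a rotation vector about the tool's x, y, z in degrees. In form: [[[claw, dx, dy, dz, rx, ry, rz], ...]]. A call has 1 to 20 rows; each row is the pose to reach, as a shift and turn from the pose commanded when the call began, along the tool's axes at that moment; what a row does not reach only later rows make up. A row lasts 1/8 s, in which the tool goes at most 62.5 mm and 10.7 degrees, less where a joint would pass 70% of its speed; a pose out of reach is approached as far as the arm can. A call with a gripper value outside its range is refused whole. The fingers move at their own pace and stop on an object; FORCE is the grip in N (left out, the last holds). Time passes only in rows, so rows that repeat a pose let the fingers close. It gives the time, the measured TCP pose, the force and the opening at its end, in the units of the state.
- bot.state(): the state, without advancing time (a new reading comes with each control period).
- bot.capture(name): name is "side" or "top"; returns the picture (400x640x3 uint8, blue, green, red); there is no depth.
- bot.camera_info(name): a dict with "mtx" (3x3 intrinsics, pixels), "rvec" (rotation vector, rad) and "tvec" (3), from world to camera coordinates, as OpenCV has them. Camera axes: x right, y down, z forward; pixel columns grow to the right and rows downward; lengths in mm; the calibration is good to about 2 mm. A picture is of the moment at which its call begins. camera_info takes no time and is no camera call.
- bot.job_done(): hands the job in, once; it reports no verdict.
Trained networks look in the newest picture that a camera, given by its name, has taken for a name from the list of things; names that differ only in an ending like _2 or _b are one class to them, and where a whole thing is asked for, a point or a joint stands for the part that bears it (a point fixed in the world has none). Each returns a list of dicts, best first, with "score" (0 to 1); they miss things now and then, are a little off and sometimes report something else, mostly with a low value. They report only what shows in the picture. A call takes as long as a camera call. They do not tell look-alikes from the thing itself.
- bot.boxes_of(query, camera): "position" ([x, y, z] in mm, in the coordinates of the camera as it stood for that picture, good to about 4 mm: the middle of the surface that is visible of it).
- bot.silhouettes(query, camera): "region" (400x640 bool, what is visible of it).
The state is a dict: "t": time; "joints": joint angles; "qvel": joint speeds; "joint_torque": joint torques, N m; "ee_pos": TCP position; "tool_rot": TCP orientation; "wrist_force": force on the tool from outside, world axes, zero at the start; "moment": the same for the moment, N m; "finger_gap": finger opening in mm.
Only numpy, scipy, OpenCV 4.12 (cv2) and the standard library are available. Lean on these libraries where they do the work, as an engineer would, in place of code of your own. Each camera call takes 0.05 s, during which the arm holds its last target.

## Working session

There is one attempt and no reset: what is moved stays moved. The work goes in short steps, Python scripts to look and compute and a shell command to move; the robot and the scene stay as the last step left them, time stands still between calls to the robot, and variables do not carry over. Pictures are saved under pics/ and viewed, and the job is handed in when it is done.

```bash
mkdir -p pics
python3 - <<'E'
from bench import bot
import cv2
s=bot.state(); print({k:s[k] for k in('t','ee_pos','tool_rot','finger_gap','wrist_force')}, bot.pinch_z)
for n in('side','top'):
    cv2.imwrite(f'pics/{n}0.png',bot.capture(n)); print(n,bot.camera_info(n))
E
```

```text
{'t': 0.0, 'ee_pos': array([ 202.30533291, -537.54198127,  230.37619442]), 'tool_rot': array([-3.13958062e+00, -2.49016578e-04,  3.59805764e-01]), 'finger_gap': 85.85573504523708, 'wrist_force': array([-0.43129566, -0.02922442,  1.08131018])} 18.700000000000003
side {'mtx': array([[387.70159571,   0.        , 316.97593297],
       [  0.        , 387.70159571, 197.92471267],
       [  0.        ,   0.        ,   1.        ]]), 'rvec': array([ 2.2465065 , -0.30491706,  0.17201969]), 'tvec': array([-451.27024159,  192.91001607,  671.37742765])}
top {'mtx': array([[426.96913765,   0.        , 315.85575429],
       [  0.        , 426.96913765, 194.52326399],
       [  0.        ,   0.        ,   1.        ]]), 'rvec': array([ 2.18591156, -2.17264977,  0.09094238]), 'tvec': array([154.68217577, 508.23953367, 988.31436873])}
```

View pics/side0.png

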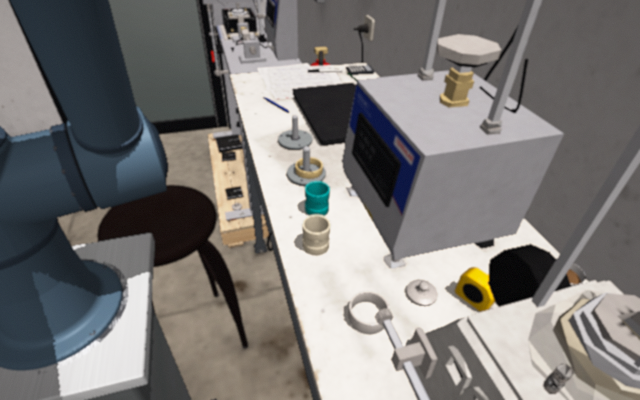

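View pics/top0.png

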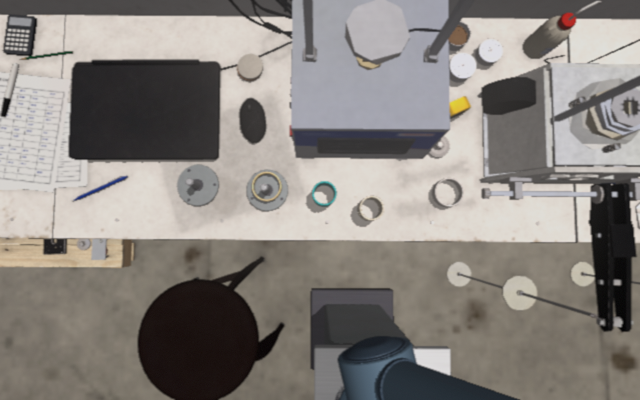

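```bash
cat > h.py <<'E'
import numpy as np,cv2
from bench import bot
from scipy.optimize import minimize
CI={n:bot.camera_info(n) for n in('side','top')}
def proj(n,P):
    c=CI[n]; return cv2.projectPoints(np.asarray(P,float).reshape(-1,1,3),c['rvec'],c['tvec'],c['mtx'],None)[0][:,0]
def toworld(n,p):
    c=CI[n]; R=cv2.Rodrigues(c['rvec'])[0]; return R.T@(np.asarray(p)-c['tvec'])
def ray(n,u,z):
    c=CI[n];R=cv2.Rodrigues(c['rvec'])[0];C=-R.T@c['tvec'];d=R.T@np.linalg.inv(c['mtx'])@np.array([u[0],u[1],1.])
    return C+d*(z-C[2])/d[2]
def circ(x,y,z,r,k=48):
    a=np.linspace(0,2*np.pi,k,endpoint=False); return np.c_[x+r*np.cos(a),y+r*np.sin(a),np.full(k,z)]
def hullmask(n,P,s=8):
    m=np.zeros((400*s,640*s),np.uint8); q=(proj(n,P)+.5)*s
    cv2.fillConvexPoly(m,cv2.convexHull(q.astype(np.int32)),1); return m
E
python3 - <<'E'
from h import *
for n in('side','top'):
    im=bot.capture(n)
    for q in('sleeve','free_post_foot','steel_ring','brass_ring'):
        try:
            print(n,q,[(round(b['score'],2),toworld(n,b['position']).round(0).tolist()) for b in bot.boxes_of(q,n)][:4])
        except Exception as e: print(n,q,e)
    for d in bot.silhouettes('sleeve',n):
        m=d['region'];ys,xs=np.nonzero(m);print(n,d['score'],m.sum(),xs.min(),xs.max(),ys.min(),ys.max(),im[m].mean(0).round())
        if abs(xs.mean()-(317 if n=='side' else 369))<8 and abs(ys.mean()-(234 if n=='side' else 209))<12: np.save(f'm_{n}.npy',m)
    (x0,x1,y0,y1)=(280,360,80,260) if n=='side' else (170,470,160,230)
    c=im[y0:y1,x0:x1]; f=min(800/c.shape[1],600/c.shape[0]); cv2.imwrite(f'pics/c_{n}.png',cv2.resize(c,None,fx=f,fy=f,interpolation=cv2.INTER_CUBIC)); print(f)
im=bot.capture('top')[165:230,165:230]
cv2.imwrite('pics/post.png',cv2.resize(im,None,fx=8,fy=8,interpolation=cv2.INTER_CUBIC))
E
```

```text
side sleeve [(0.8, [504.0, 122.0, 48.0]), (0.73, [470.0, 18.0, 35.0])]
side free_post_foot [(0.91, [526.0, 435.0, 16.0])]
side steel_ring [(0.95, [511.0, -149.0, 20.0])]
side brass_ring [(0.65, [520.0, 261.0, 22.0])]
side 0.73 1008 302 329 214 254 [133. 153. 165.]
side 0.67 871 303 330 180 215 [121. 124.  35.]
3.3333333333333335
top sleeve [(0.77, [518.0, 147.0, 58.0]), (0.74, [473.0, 25.0, 55.0])]
top free_post_foot [(0.74, [531.0, 437.0, 8.0])]
top steel_ring [(0.84, [514.0, -160.0, 25.0])]
top brass_ring [(0.47, [527.0, 280.0, 35.0])]
top 0.74 206 358 383 196 220 [124. 135. 143.]
top 0.5 251 312 335 181 206 [135. 138.  96.]
2.6666666666666665
```

View pics/c_side.png

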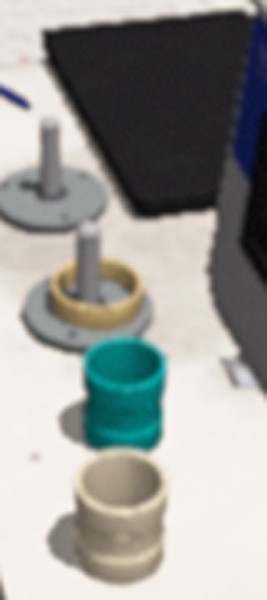

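View pics/c_top.png

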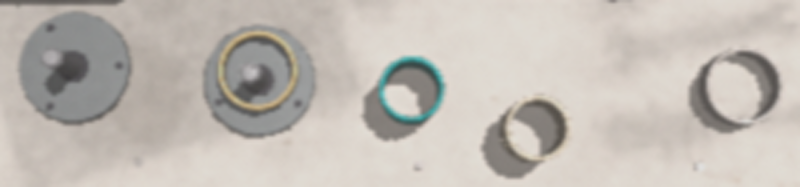

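View pics/post.png

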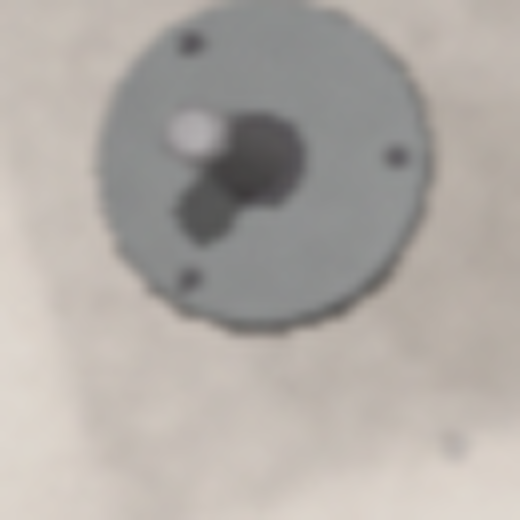

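Run:
```python
from h import *
mm={'side':np.load('m_side.npy'),'top':np.load('m_top.npy')}
def fit(names):
    def cost(p):
        c=0
        for n in names:
            P=np.r_[circ(*p,0,28),circ(*p,62,28)]
            h=cv2.resize(hullmask(n,P,4).astype(np.float32),(640,400),interpolation=cv2.INTER_AREA)
            M=mm[n].astype(np.float32)
            if n=='top': M=cv2.morphologyEx(mm[n].astype(np.uint8),cv2.MORPH_CLOSE,np.ones((3,3)));cs,_=cv2.findContours(M,0,2);M=cv2.fillConvexPoly(np.zeros_like(M),cv2.convexHull(np.vstack(cs)),1).astype(np.float32)
            c+=abs(h-M).sum()
        return c
    r=minimize(cost,[472,22],method='Nelder-Mead',options=dict(initial_simplex=[[472,22],[480,22],[472,30]])); return r.x.round(1),r.fun
for k in(['side'],['top'],['side','top']): print(k,fit(k))
print('rim top',ray('top',(370,207.4),62))
print('tip',ray('top',(188.7,181.1),82),'base',ray('top',(197.6,184.6),12))
# side: tip & base
f=10/3
print('side tip',ray('side',(280+49/f-.4,80+121/f-.4),80),'side base',ray('side',(280+53/f-.4,80+196/f-.4),12))
print('rim side',ray('side',(280+121/f-.4,80+485/f-.4),62))
# overlay
for (n,x0,x1,y0,y1) in(('side',270,350,90,260),('top',170,400,160,230)):
    im=bot.capture(n)[y0:y1,x0:x1]; s=min(800/im.shape[1],600/im.shape[0]); o=cv2.resize(im,None,fx=s,fy=s,interpolation=cv2.INTER_CUBIC)
    for p in ((470.5,22,0,28),(470.5,22,62,28),(470.5,22,62,22),(526,440,12,50),(526,440,82,8)):
        q=(proj(n,circ(*p))-[x0,y0]+.5)*s; cv2.polylines(o,[q.astype(np.int32)],True,(0,0,255),1)
    cv2.imwrite(f'pics/o_{n}.png',o)
```

```text
['side'] (array([474.9,  31.8]), np.float64(41.3125))
['top'] (array([475.2,  32.4]), np.float64(40.0625))
['side', 'top'] (array([475.1,  32.3]), np.float64(81.875))
rim top [475.40293509  35.12210473  62.        ]
tip [530.4723397  441.00875061  82.        ] base [530.10134072 440.45536954  12.        ]
side tip [529.46956334 440.16302815  80.        ] side base [530.47729419 434.52709393  12.        ]
rim side [473.5417903   26.01022609  62.        ]
```

The cream-grey tube at top (369,209) and side (316,234) is the sleeve. The turquoise tube at top (323,194) is the look-alike, and the ring at (447,193) is the steel ring. The left stand, top (197,185), is empty; the one at (266,189) carries the brass ring. The crops confirm this.

Sleeve is at about (475, 32) and the post at about (530, 440.5). I'll go above the sleeve with the jaws along world x.

```bash
python3 -m inch '[[[1,23,-22,0,0,0,-5],[1,57,-55,0,0,0,-12],[1,95,-91,0,0,0,-19],[1,133,-128,0,0,0,-26],[1,171,-164,0,0,0,-33],[1,209,-201,0,0,0,-40],[1,247,-237,0,0,0,-47],[1,285,-273,10,0,0,-54],[1,323,-310,20,0,0,-60],[1,361,-346,35,0,0,-65],[1,399,-383,50,0,0,-69.4],[1,430,-412,65,0,0,-69.4],[1,450,-432,71,0,0,-69.4],[1,456,-438,71,0,0,-69.4],[1,456,-438,71,0,0,-69.4],[1,456,-438,71,0,0,-69.4]]]' 30
```

```text
t: 2.85
ee_pos: [475.0, 31.4, 160.7]
tool_rot: [3.141, 0.001, 1.57]
wrist_force: [-0.1, 0.8, -0.3]
finger_gap: 85.5
```

Run:
```python
from h import *
s=bot.state();print(s['t'],s['ee_pos'],s['tool_rot'],s['finger_gap'],s['wrist_force'],s['joints'].round(2))
a=bot.capture('side')[100:300,220:440];cv2.imwrite('pics/s1.png',cv2.resize(a,None,fx=3,fy=3,interpolation=cv2.INTER_CUBIC))
```

```text
2.85 [474.98626624  31.36440225 160.6989042 ] [3.14108047e+00 5.27101300e-04 1.56977814e+00] 85.49528509890212 [-0.08480046  0.81728871 -0.30576553] [-0.07  0.21 -0.33  1.03 -0.    1.5 ]
```

View pics/s1.png

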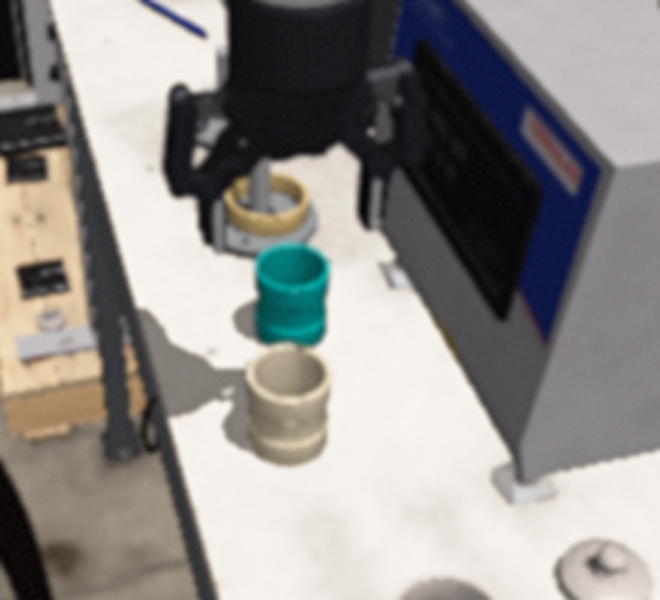

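The fingers hang astride in x above the sleeve. Next is a straight descent, then close.

```bash
python3 -m inch '[[[1,1,0,15,0,0,0],[1,1,0,40,0,0,0],[1,1,0,65,0,0,0],[1,1,0,85,0,0,0],[1,1,0,105,0,0,0],[1,1,0,120,0,0,0],[1,1,0,132,0,0,0],[1,1,0,140,0,0,0],[1,1,0,142,0,0,0],[1,1,0,142,0,0,0]]]' 30
```

```text
t: 4.15
ee_pos: [475.3, 33.2, 18.5]
tool_rot: [3.141, 0.0, 1.571]
wrist_force: [0.1, 0.4, 0.9]
finger_gap: 85.2
```

Run:
```python
from h import *
a=bot.capture('side')[150:280,250:400];cv2.imwrite('pics/s2.png',cv2.resize(a,None,fx=4.5,fy=4.5,interpolation=cv2.INTER_CUBIC))
```

```text
(no output)
```

View pics/s2.png

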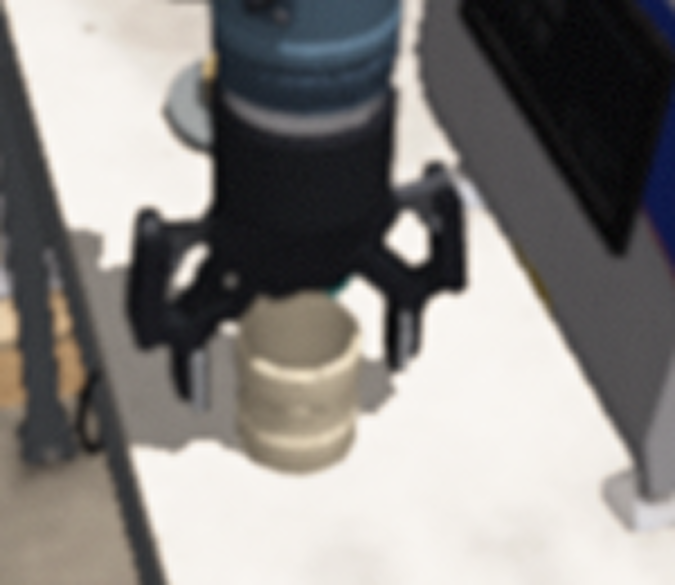

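The sleeve sits centred between the jaws. Closing now.

```bash
python3 -m inch '[[[0.6,0,0,0,0,0,0],[0.4,0,0,0,0,0,0],[0.3,0,0,0,0,0,0],[0.2,0,0,0,0,0,0],[0.1,0,0,0,0,0,0],[-0.2,0,0,0,0,0,0],[-1,0,0,0,0,0,0],[-1,0,0,0,0,0,0],[-1,0,0,0,0,0,0]]]' 30; python3 -m inch '[[[-1,0,0,-2,0,0,0],[-1,0,0,-6,0,0,0],[-1,0,0,-12,0,0,0],[-1,0,0,-20,0,0,0],[-1,0,0,-20,0,0,0]]]' 30
```

```text
t: 5.32
ee_pos: [475.4, 33.3, 18.6]
tool_rot: [3.141, 0.0, 1.571]
wrist_force: [-0.6, 0.8, 5.5]
finger_gap: 55.1
t: 5.95
ee_pos: [475.9, 33.2, 39.2]
tool_rot: [3.14, 0.0, 1.571]
wrist_force: [0.3, 0.2, -0.4]
finger_gap: 54.5
```

Run:
```python
from h import *
a=bot.capture('side')[150:280,250:400];cv2.imwrite('pics/s3.png',cv2.resize(a,None,fx=4.5,fy=4.5,interpolation=cv2.INTER_CUBIC))
```

```text
(no output)
```

View pics/s3.png

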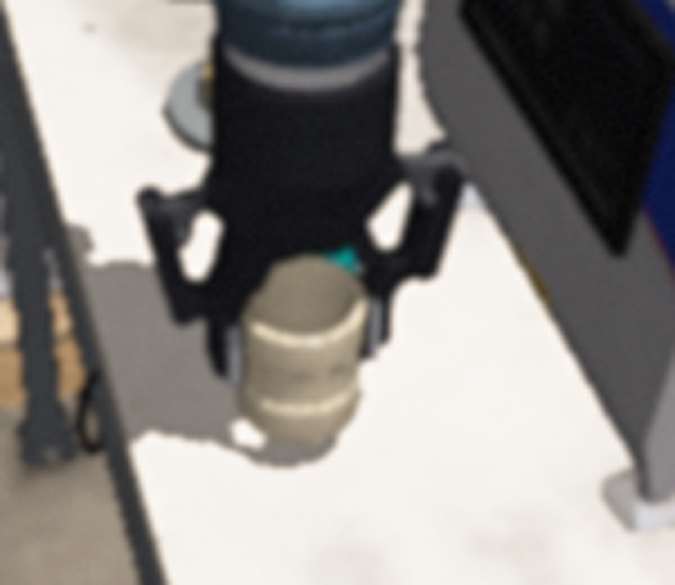

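```bash
cat > tilt.py <<'E'
from h import *
from scipy.spatial.transform import Rotation as Ro
im=bot.capture('side'); s=bot.state(); x0,y0,_=s['ee_pos']
ds=bot.silhouettes('sleeve','side')
best=None
for d in ds:
    m=d['region'];c=im[m].mean(0); print(d['score'],m.sum(),c.round())
    if c[2]>c[0] and best is None: best=m
M=best.astype(np.float32)
def model(p):
    R=Ro.from_rotvec([p[3],p[4],0]).as_matrix()
    return np.r_[circ(0,0,0,28),circ(0,0,8,28),circ(0,0,62,28)]@R.T+[p[0],p[1],p[2]]
def cost(p):
    h=cv2.resize(hullmask('side',model(p),6).astype(np.float32),(640,400),interpolation=cv2.INTER_AREA)
    return abs(h-M).sum()+1.5*np.sum(((p[:2]-[x0,y0-1])/3)**2)
for z0 in (20,):
  for t in((0,0),(.1,0),(0,.1),(0,-.1),(-.1,0)):
    p0=np.array([x0,y0-1,s['ee_pos'][2]-18.6,*t]); sim=np.vstack([p0]+[p0+np.eye(5)[i]*[4,4,4,.08,.08][i] for i in range(5)])
    r=minimize(cost,p0,method='Nelder-Mead',options=dict(initial_simplex=sim,maxiter=500)); print(r.x[:3].round(1),np.degrees(r.x[3:]).round(1),r.fun.round(1))
E
python3 tilt.py
python3 - <<'E'
from h import *
a=bot.capture('side')[185:265,280:350];cv2.imwrite('pics/s4.png',cv2.resize(a,None,fx=7,fy=7,interpolation=cv2.INTER_CUBIC))
a=bot.capture('top')[150:240,320:420];cv2.imwrite('pics/t4.png',cv2.resize(a,None,fx=6,fy=6,interpolation=cv2.INTER_CUBIC))
E
```

```text
0.71 939 [121. 140. 151.]
[476.9  39.2  15.2] [10.4  0.4] 109.2
[475.6  37.6  18.8] [13.2  1.2] 101.5
[476.   36.5  17.7] [ 8.4 -0.4] 113.8
[477.   42.   12.1] [9.  2.3] 109.6
[476.7  39.6  12.2] [4.8 1.9] 116.3
```

View pics/s4.png

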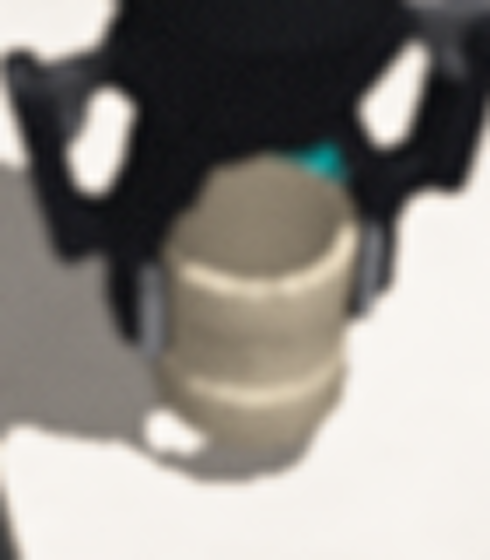

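View pics/t4.png

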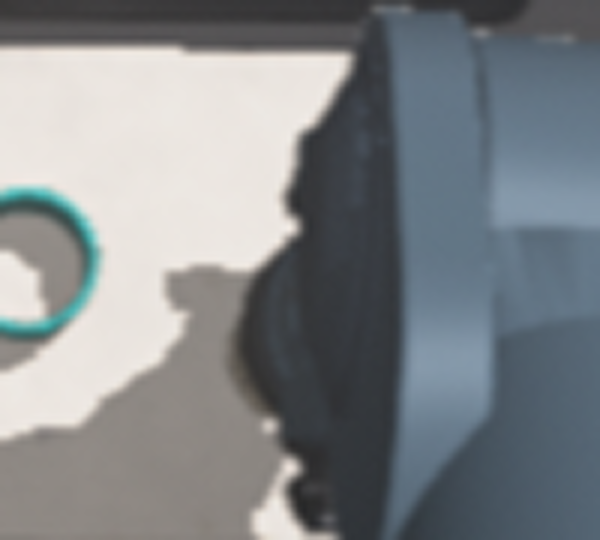

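The sleeve swung about 10° around the jaw axis. The pads overlapped the upper band edge and the waist, so they held it at only a point. I'll set it back down, let go, and grip lower on the waist.

```bash
python3 -m inch '[[[-1,0,0,5,0,0,0],[-1,0,0,10,0,0,0],[-1,0,0,14,0,0,0],[-1,0,0,17,0,0,0],[-1,0,0,19,0,0,0],[-1,0,0,20.5,0,0,0],[-1,0,0,20.5,0,0,0]]]' 30; python3 tilt.py
```

```text
t: 7.08
ee_pos: [475.0, 33.3, 18.6]
tool_rot: [3.141, 0.0, 1.571]
wrist_force: [-1.7, -0.3, 8.4]
finger_gap: 54.6
0.95 925 [122. 141. 152.]
[476.1  37.3  -3. ] [ 8.7 -0.1] 96.6
[475.3  35.6  -1.2] [9.  0.7] 96.9
[475.7  35.4  -1.8] [ 7.7 -0.6] 101.0
[474.9  33.8  -2.6] [4.2 1.1] 109.3
[475.9  38.2  -9.2] [-2.5  3.5] 106.1
```

```bash
python3 -m inch '[[[0.2,0,0,0,0,0,0],[0.32,0,0,0,0,0,0],[0.45,0,0,0,0,0,0],[0.7,0,0,0,0,0,0],[0.8,0,0,0,0,0,0],[0.8,0,0,0,0,0,0]]]' 30; python3 tilt.py
python3 - <<'E'
from h import *
a=bot.capture('side')[185:265,280:350];cv2.imwrite('pics/s5.png',cv2.resize(a,None,fx=7,fy=7,interpolation=cv2.INTER_CUBIC))
E
```

```text
t: 7.92
ee_pos: [475.0, 33.3, 17.7]
tool_rot: [-3.142, 0.0, 1.571]
wrist_force: [0.3, 0.3, 0.3]
finger_gap: 76.9
0.83 978 [122. 141. 152.]
[475.   33.7  -2.7] [ 3.6 -0.6] 58.3
[475.   34.8  -1.1] [ 7.  -1.2] 50.3
[475.   34.8  -1.6] [ 6.2 -1. ] 50.9
[476.   36.5  -6. ] [ 1.4 -0.2] 56.2
[476.2  37.6  -2.8] [ 9.1 -2.1] 47.7
```

View pics/s5.png

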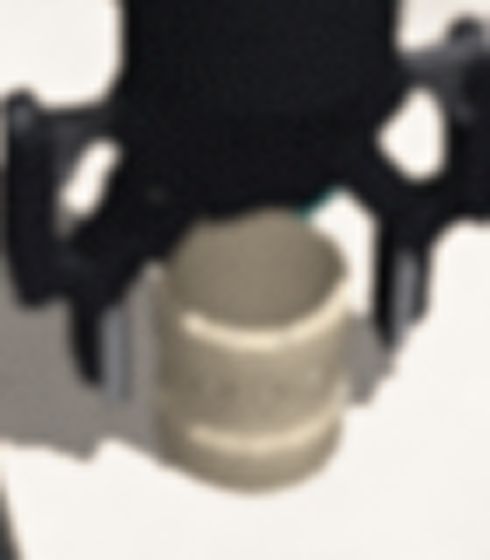

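Upright again. I'll refine its x,y using only the lower part of the silhouette.

Run:
```python
from h import *
im=bot.capture('side')
m=[d['region'] for d in bot.silhouettes('sleeve','side')]
m=[q for q in m if im[q].mean(0)[2]>140][0].astype(np.float32)
def run(M,lo):
    def cost(p):
        h=cv2.resize(hullmask('side',np.r_[circ(*p,0,28),circ(*p,62,28)],6).astype(np.float32),(640,400),interpolation=cv2.INTER_AREA)
        return abs(h-M)[lo:].sum()
    return minimize(cost,[475,32],method='Nelder-Mead',options=dict(initial_simplex=[[475,32],[480,32],[475,38]]))
for M in (m,np.load('m_side.npy').astype(np.float32)):
  for lo in(0,228,236): r=run(M,lo);print(lo,r.x.round(1),r.fun.round(1))
```

```text
0 [474.5  31.5] 80.9
228 [475.   33.4] 21.1
236 [474.7  33.5] 16.0
0 [474.7  32. ] 38.5
228 [475.   33.1] 17.1
236 [474.7  33.2] 12.3
```

```bash
python3 -m inch '[[[0.8,0,0,4,0,0,0],[0.8,0,0,8,0,0,0],[0.7,0,0,10.5,0,0,0],[0.5,0,0,11,0,0,0],[0.4,0,0,11,0,0,0],[0.3,0,0,11,0,0,0],[0.2,0,0,11,0,0,0],[0.0,0,0,11,0,0,0],[-1,0,0,11,0,0,0],[-1,0,0,11,0,0,0],[-1,0,0,11,0,0,0]]]' 45; python3 -m inch '[[[-1,0,0,-2,0,0,0],[-1,0,0,-6,0,0,0],[-1,0,0,-12,0,0,0],[-1,0,0,-20,0,0,0],[-1,0,0,-20,0,0,0]]]' 45; python3 tilt.py
python3 - <<'E'
from h import *
a=bot.capture('side')[175:265,275:355];cv2.imwrite('pics/s6.png',cv2.resize(a,None,fx=6.5,fy=6.5,interpolation=cv2.INTER_CUBIC))
E
```

```text
t: 9.55
ee_pos: [475.1, 33.3, 7.0]
tool_rot: [3.141, 0.0, 1.571]
wrist_force: [-1.8, -0.2, 5.3]
finger_gap: 54.2
t: 10.18
ee_pos: [476.0, 33.2, 27.7]
tool_rot: [3.14, 0.0, 1.571]
wrist_force: [0.5, 0.3, -1.2]
finger_gap: 54.6
0.75 363 [138. 139. 139.]
0.62 867 [121. 140. 152.]
[480.6  39.3 -28.1] [ 41.5 -10.7] 1017.0
[487.6  37.5 -60.3] [ 38.1 -14.3] 1001.6
[479.7  36.5 -31.4] [ 41.4 -10.6] 1011.1
[475.9  36.4 -31.6] [ 41.7 -10.7] 1009.5
[477.9  37.1 -38.8] [ 39.7 -10.5] 1002.0
```

View pics/s6.png

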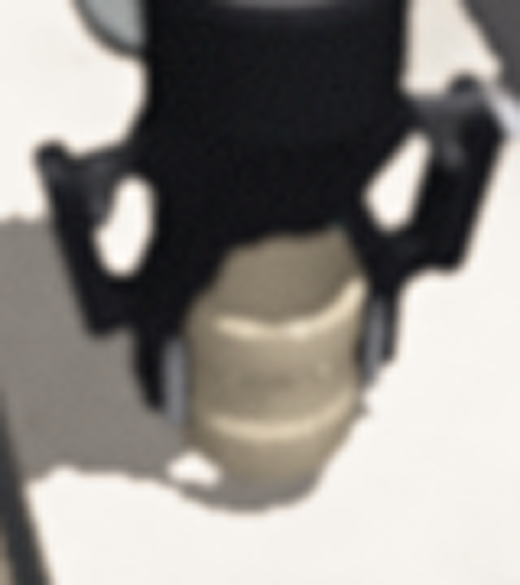

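```bash
sed -i 's/c\[2\]>c\[0\] and/c[2]>c[0]+15 and/' tilt.py; sed -i "s/s\['ee_pos'\]\[2\]-18.6/s['ee_pos'][2]-ZO/; s/^im=/import sys;ZO=float(sys.argv[1]);im=/" tilt.py; sed -i 's#1.5\*np.sum(((p\[:2\]-\[x0,y0-1\])/3)\*\*2)#5*((p[0]-x0)/2)**2+5*((model(p)[:].mean(0)[1]-y0+1)/3)**2#' tilt.py
cat >> tilt.py <<'E'
o=cv2.resize(im[175:265,275:355],None,fx=6.5,fy=6.5,interpolation=cv2.INTER_CUBIC)
q=(proj('side',model(r.x))-[275,175]+.5)*6.5
for i in(0,96): cv2.polylines(o,[q[i:i+48].astype(np.int32)],True,(0,0,255),1)
cv2.polylines(o,[cv2.convexHull(q.astype(np.int32))],True,(0,255,0),1)
cv2.imwrite('pics/fit.png',o)
E
python3 tilt.py 7
```

```text
0.82 881 [120. 139. 150.]
[477.2  41.9  16.2] [23.2 -2.7] 110.8
[477.4  40.5  17.7] [23.8 -3.8] 110.0
[477.6  40.9  17.5] [24.3 -3.8] 110.2
[477.5  41.4  14.9] [21.8 -4. ] 118.4
[476.3  35.    9.6] [1.7 2. ] 183.1
```

View pics/fit.png

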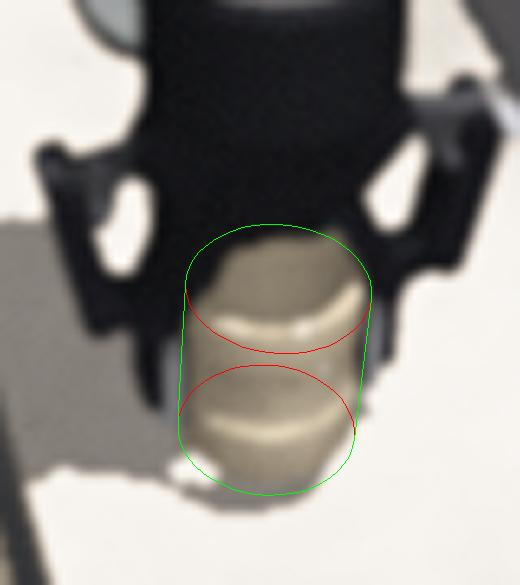

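The sleeve pivots freely about the jaw axis and hangs at about 23°, so a lower grip makes it worse. I'll set it down and let go, then take it higher with the jaws turned 90° (along y), so the pads hold against the direction it leaned.

```bash
python3 -m inch '[[[-1,0,0,3,0,0,0],[-1,0,0,6,0,0,0],[-1,0,0,9,0,0,0],[-1,0,0,12,0,0,0],[-1,0,0,15,0,0,0],[-1,0,0,17,0,0,0],[-1,0,0,19,0,0,0],[-1,0,0,20.5,0,0,0],[-1,0,0,20.5,0,0,0]]]' 30; python3 tilt.py 7
```

```text
t: 11.55
ee_pos: [475.1, 33.3, 7.0]
tool_rot: [3.141, 0.0, 1.571]
wrist_force: [-3.3, 0.3, 7.7]
finger_gap: 54.6
0.6 833 [121. 140. 152.]
[476.6  42.3  -3.5] [24.7 -2.5] 101.5
[476.3  41.6  -2.5] [25.5 -3. ] 102.2
[476.3  41.4  -2.6] [24.7 -2.2] 102.1
[476.2  40.9  -2.3] [24.6 -2.8] 101.6
[478.   43.3 -14.5] [14.5 -1.9] 169.9
```

View pics/fit.png

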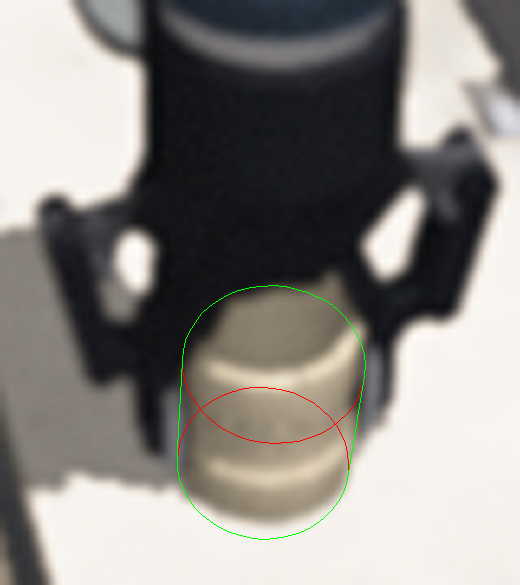

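The fit can't be trusted because pads and gripper hide the edges. The band spacings (rim to band about 15 px both times) suggest much less tilt. I'll save this standing view, lift a little, and register the two views directly.

```bash
python3 -c "
from h import *
cv2.imwrite('pics/raw_down.png',bot.capture('side'))"
python3 -m inch '[[[-1,0,0,-4,0,0,0],[-1,0,0,-12,0,0,0],[-1,0,0,-20,0,0,0],[-1,0,0,-20,0,0,0]]]' 30
python3 - <<'E'
from h import *
b=bot.capture('side');cv2.imwrite('pics/raw_up.png',b);a=cv2.imread('pics/raw_down.png')
s=5
A=cv2.resize(a[185:270,280:350],None,fx=s,fy=s,interpolation=cv2.INTER_CUBIC)
B=cv2.resize(b[170:255,280:350],None,fx=s,fy=s,interpolation=cv2.INTER_CUBIC)
cv2.imwrite('pics/cmp.png',np.hstack([A,B]))
E
```

```text
t: 12.2
ee_pos: [476.0, 33.2, 27.2]
tool_rot: [3.14, 0.0, 1.571]
wrist_force: [-0.2, -0.2, -0.6]
finger_gap: 54.5
```

View pics/cmp.png

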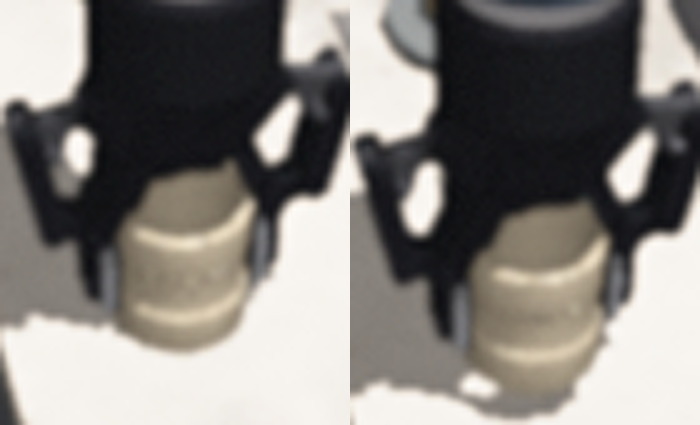

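The two views match: rim to band is 77 vs 80 px, rim slopes are equal, and perspective accounts for the rest. So the sleeve hangs upright, and the "tilt" came from occlusion and shadow. I'll keep this grip, lift high and carry to above the empty post.

```bash
python3 -m inch '[[[-1,0,0,-10,0,0,0],[-1,0,0,-30,0,0,0],[-1,0,0,-55,0,0,0],[-1,0,0,-80,0,0,0],[-1,0,0,-100,0,0,0],[-1,8,1,-105,0,0,0],[-1,28,4,-105,0,0,0],[-1,58,8,-105,0,0,0],[-1,93,13,-105,0,0,0],[-1,130,18,-105,0,0,0],[-1,168,23,-105,0,0,0],[-1,206,28,-105,0,0,0],[-1,244,33,-105,0,0,0],[-1,282,38,-105,0,0,0],[-1,318,43,-105,0,0,0],[-1,350,47,-105,0,0,0],[-1,378,51,-105,0,0,0],[-1,397,53.5,-105,0,0,0],[-1,405,54.5,-105,0,0,0],[-1,407,54.5,-105,0,0,0]]]' 35; python3 -m inch '[[[-1,0,0,0,0,0,0],[-1,0,0,0,0,0,0]]]'
```

```text
t: 14.75
ee_pos: [528.9, 440.4, 130.4]
tool_rot: [-3.141, 0.001, 1.572]
wrist_force: [0.7, 0.2, -0.9]
finger_gap: 54.4
t: 15.0
ee_pos: [529.5, 439.6, 131.3]
tool_rot: [-3.141, 0.0, 1.57]
wrist_force: [-0.1, -0.4, -0.4]
finger_gap: 54.7
```

Run:
```python
from h import *
s=bot.state();print(s['ee_pos'],s['tool_rot'],s['joints'].round(2))
b=bot.capture('side');a=b[70:200,240:370];t=bot.capture('top')[110:240,150:300]
cv2.imwrite('pics/p1.png',cv2.resize(a,None,fx=4.5,fy=4.5,interpolation=cv2.INTER_CUBIC))
cv2.imwrite('pics/p1t.png',cv2.resize(t,None,fx=4.5,fy=4.5,interpolation=cv2.INTER_CUBIC))
```

```text
[529.49693311 439.55503654 131.33803145] [-3.14147573e+00  3.53979603e-04  1.57023543e+00] [ 0.6   0.65  0.27  1.19 -0.    2.17]
```

View pics/p1.png

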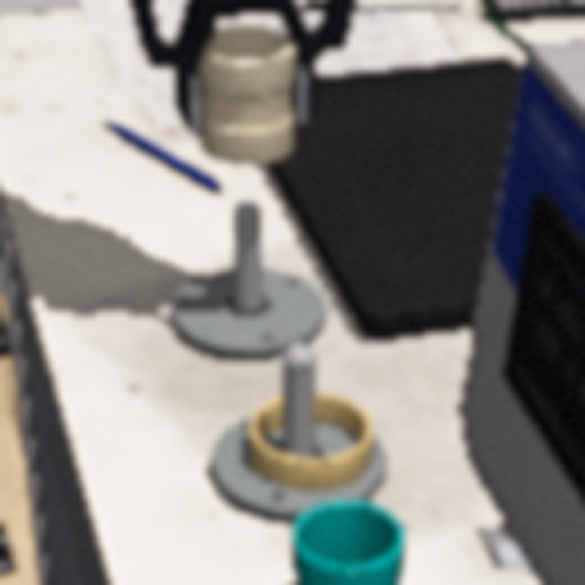

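View pics/p1t.png

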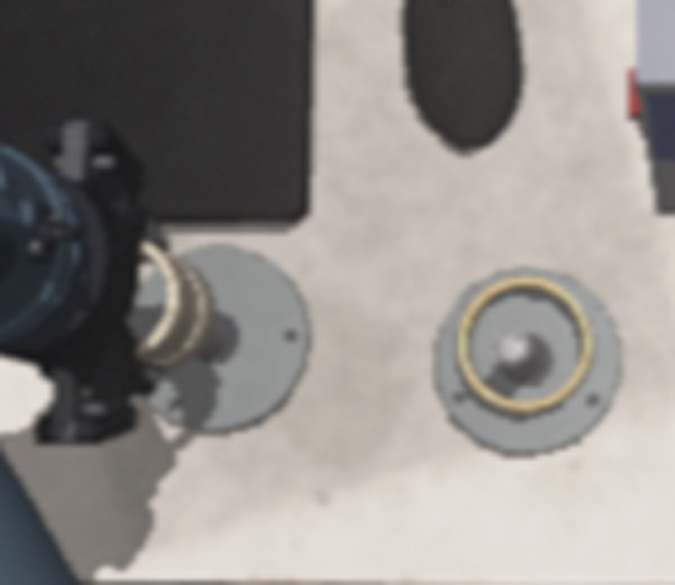

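Run:
```python
from h import *
for n,(x0,x1,y0,y1) in dict(side=(265,335,65,155),top=(150,240,130,220)).items():
    s=6.5;o=cv2.resize(bot.capture(n)[y0:y1,x0:x1],None,fx=s,fy=s,interpolation=cv2.INTER_CUBIC)
    for p,c in (((529.5,439.6,124,28),(0,0,255)),((529.5,439.6,186,28),(0,0,255)),((530.2,440.5,12,50),(255,0,0)),((530.2,440.5,82,8),(0,255,0)),((530.2,440.5,12,9),(0,255,0))):
        cv2.polylines(o,[((proj(n,circ(*p))-[x0,y0]+.5)*s).astype(np.int32)],True,c,1)
    cv2.imwrite(f'pics/q_{n}.png',o)
a=cv2.imread('pics/q_side.png');b=cv2.imread('pics/q_top.png');h=max(a.shape[0],b.shape[0])
f=lambda i:cv2.copyMakeBorder(i,0,h-i.shape[0],0,0,0)
r=np.hstack([f(a),f(b)]);cv2.imwrite('pics/q.png',cv2.resize(r,(800,int(h*800/r.shape[1]))))
```

View pics/q.png

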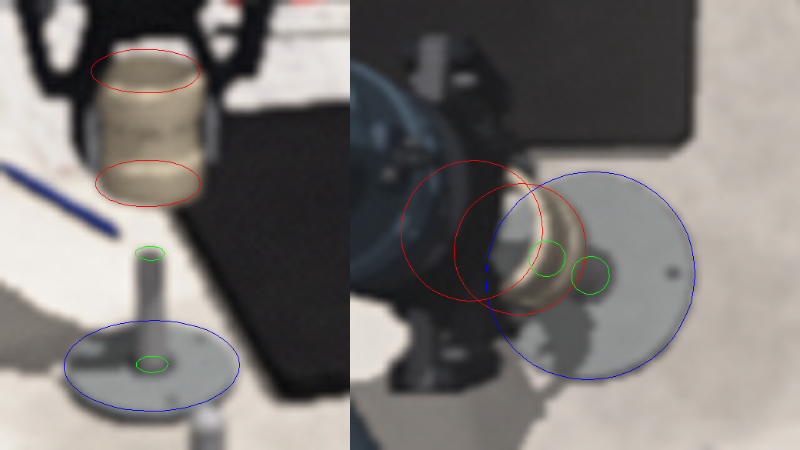

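Alignment is within about 2 mm against 13 mm of clearance. Lowering to about 6 mm above the base.

```bash
python3 -m inch '[[[-1,0,0,6,0,0,0],[-1,0,0,16,0,0,0],[-1,0,0,28,0,0,0],[-1,0,0,40,0,0,0],[-1,0,0,52,0,0,0],[-1,0,0,64,0,0,0],[-1,0,0,76,0,0,0],[-1,0,0,88,0,0,0],[-1,0,0,97,0,0,0],[-1,0,0,103,0,0,0],[-1,0,0,106,0,0,0],[-1,0,0,106,0,0,0]]]'
python3 - <<'E'
from h import *
a=bot.capture('side')[80:200,240:370];t=bot.capture('top')[130:240,150:280]
cv2.imwrite('pics/d.png',np.hstack([cv2.resize(a,(400,370),interpolation=cv2.INTER_CUBIC),cv2.resize(t,(400,370),interpolation=cv2.INTER_CUBIC)]))
E
```

```text
t: 16.7
ee_pos: [529.5, 440.3, 25.3]
tool_rot: [3.141, 0.0, 1.571]
wrist_force: [-0.2, 0.2, -0.7]
finger_gap: 54.1
```

View pics/d.png

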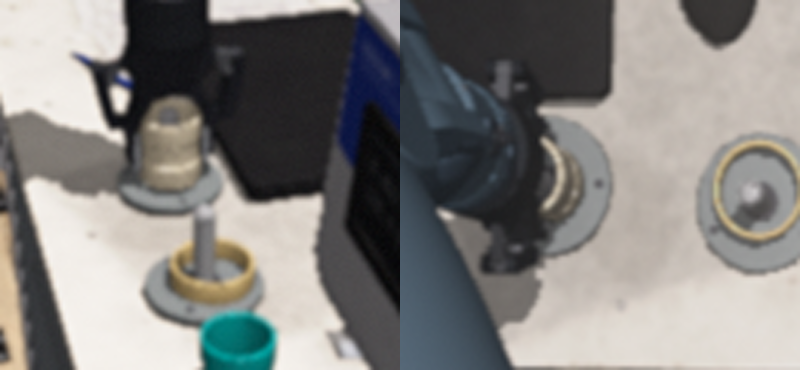

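The post tip shows inside the bore and no forces are registering. I'll lower slowly onto the base, with short calls to watch the force.

```bash
python3 -m inch '[[[-1,0,0,1.5,0,0,0],[-1,0,0,3,0,0,0],[-1,0,0,4.5,0,0,0],[-1,0,0,4.5,0,0,0]]]'; python3 -m inch '[[[-1,0,0,0.7,0,0,0],[-1,0,0,1.4,0,0,0],[-1,0,0,1.4,0,0,0]]]'
```

```text
t: 17.3
ee_pos: [529.3, 440.2, 20.5]
tool_rot: [-3.141, 0.0, 1.571]
wrist_force: [0.3, -0.5, -0.8]
finger_gap: 54.7
t: 17.68
ee_pos: [529.5, 440.3, 19.3]
tool_rot: [3.142, 0.0, 1.571]
wrist_force: [0.3, 0.2, -0.3]
finger_gap: 54.6
```

```bash
python3 -m inch '[[[-1,0,0,0.5,0,0,0],[-1,0,0,0.9,0,0,0],[-1,0,0,0.9,0,0,0]]]';  python3 -m inch '[[[-1,0,0,0.5,0,0,0],[-1,0,0,0.5,0,0,0]]]'
```

```text
t: 18.05
ee_pos: [529.5, 440.4, 19.1]
tool_rot: [3.141, -0.0, 1.571]
wrist_force: [-1.6, -1.5, 5.9]
finger_gap: 54.3
t: 18.3
ee_pos: [529.6, 440.3, 19.1]
tool_rot: [3.141, -0.0, 1.571]
wrist_force: [-2.7, -2.5, 7.9]
finger_gap: 54.1
```

The sleeve is standing on the base, with about 8 N at the wrist. Letting go gently, then backing straight up.

```bash
python3 -m inch '[[[0.2,0,0,-0.5,0,0,0],[0.32,0,0,-0.5,0,0,0],[0.45,0,0,-0.5,0,0,0],[0.6,0,0,-0.5,0,0,0],[0.8,0,0,-0.5,0,0,0],[0.9,0,0,-0.5,0,0,0],[0.9,0,0,-0.5,0,0,0]]]'
python3 - <<'E'
from h import *
a=bot.capture('side')[80:200,240:370];t=bot.capture('top')[130:240,150:280]
cv2.imwrite('pics/r.png',np.hstack([cv2.resize(a,(400,370),interpolation=cv2.INTER_CUBIC),cv2.resize(t,(400,370),interpolation=cv2.INTER_CUBIC)]))
E
```

```text
t: 19.18
ee_pos: [529.5, 440.3, 18.4]
tool_rot: [3.142, 0.0, 1.571]
wrist_force: [-0.5, -0.1, 0.4]
finger_gap: 81.1
```

View pics/r.png

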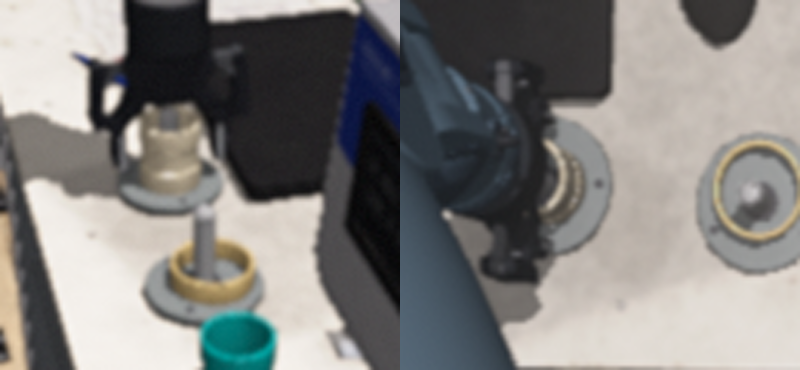

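Released, and the sleeve stands round the post. Retreating upward and slightly toward the robot.

```bash
python3 -m inch '[[[0.9,0,0,-8,0,0,0],[0.9,0,0,-25,0,0,0],[0.9,0,0,-50,0,0,0],[0.9,0,0,-80,0,0,0],[0.9,0,0,-110,0,0,0],[0.9,0,0,-140,0,0,0],[0.9,-10,-30,-160,0,0,0],[0.9,-20,-70,-170,0,0,0],[0.9,-30,-100,-170,0,0,0],[0.9,-40,-120,-170,0,0,0],[0.9,-40,-120,-170,0,0,0],[0.9,-40,-120,-170,0,0,0]]]'
python3 - <<'E'
from h import *
a=bot.capture('side');t=bot.capture('top')
c=np.hstack([cv2.resize(a[90:270,260:400],(380,489),interpolation=cv2.INTER_CUBIC),cv2.resize(t[130:240,150:280],(420,355),interpolation=cv2.INTER_CUBIC)[:, :]] if 0 else [cv2.resize(a[90:270,260:400],(380,489),interpolation=cv2.INTER_CUBIC),cv2.copyMakeBorder(cv2.resize(t[130:240,150:280],(420,355),interpolation=cv2.INTER_CUBIC),0,134,0,0,0)])
cv2.imwrite('pics/f.png',c); cv2.imwrite('pics/ft.png',t)
E
```

```text
t: 20.78
ee_pos: [410.5, 400.8, 189.5]
tool_rot: [3.14, -0.001, 1.571]
wrist_force: [0.7, -0.2, 0.9]
finger_gap: 81.3
```

View pics/f.png

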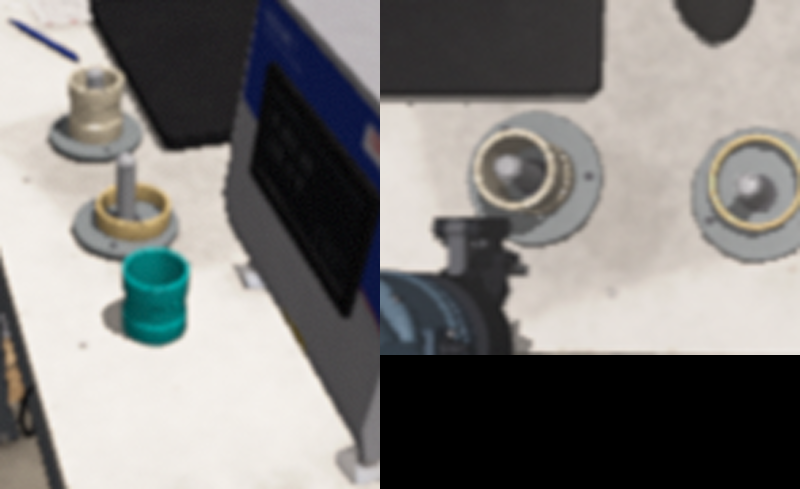

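View pics/ft.png

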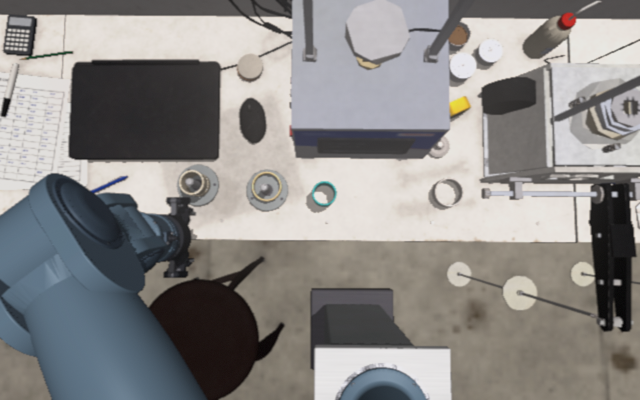

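The sleeve stands upright and flat round the left post, top (195,183). The brass ring at (266,187), the turquoise tube at (323,194) and the steel ring at (447,193) haven't moved, and the gripper is clear. Handing in.

```bash
python3 -c "
from bench import bot
print(bot.job_done(), bot.state()['t'])"
```

```text
the job is handed in; nothing more can be done
the job is handed in; nothing more can be done
```

The cream-grey sleeve is on the empty (left) drying post, same end up. I lowered it until it stood on the base at about 8 N, let go there, and backed the gripper clear. I handed in shortly after t ≈ 20.8 s of the 40 s allowed.

- **Last pictures:** both views show the sleeve upright and flat round the post. The brass ring, steel ring and turquoise tube are where they started.
- **Forces:** no end-of-move wrist reading was above about 8.5 N.
- **Extra handling:** after the first lift I thought the sleeve had tilted, so I set it back on its spot and gripped it lower on the waist.
- **Check that disagreed:** my silhouette fit gave 10° to 25° of tilt, but the gripper hid part of the outline. Comparing the standing and lifted views directly showed the sleeve upright, so I dropped the fit. The final pictures agree.

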